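# Lay the new book down on the pressing board

## Robot

A 6-joint arm with a two-finger parallel gripper is mounted at the origin on the work surface. World frame = base frame: x ahead of the robot, y to its left, z up, the work surface at z = 0. Lengths are in m, angles in degrees, forces in N, time in s.
With the tool pointing down it reaches from about 0.275 to 0.725 m from the base axis. Payload 5.6 kg.
Tool frame: the origin (TCP) lies on the centre line of the jaws, within the pads' length; the fingertips stand ahead of it and the grasp point (between the pads) lies 8 mm behind it (tip_extent is the z of the fingertips in the tool frame, in m); z points along the fingers, y is the line along which they close (so a half turn about z gives the same grasp; the last joint's range is limited). The gripper opens to 85 mm and grips with 20 to 120 N. Pads are 22 mm wide; open, the fingers measure 114 mm over their backs; the gripper's body (76 mm by 85 mm) begins 54 mm behind the grasp point. The pads swing forward as they close: fully open they stand 13 mm farther back than shut.
Start: joints at [-53.193, 14.616, 6.199, 0, -81.583, -16.306], TCP at [0.193, -0.515, 0.242] pointing down, gripper open.
Joint ranges: [-168.99, 168.99], [-69.2, 112.95], [-62.41, 85.93], [-164.36, 98.24], [-168.68, -3.75], [-174.98, 174.98]. Speed limits (degrees/s): [147.25, 147.25, 180, 180, 180, 180].

## Interface

Orientations are given as a 3x3 rotation matrix whose columns are the frame's x, y, z axes.
In Python, from workcell import get_obs, camera, hand_in, tip_extent gives the robot as it stands. The module is installed in compiled form; this text tells all that it offers.
- The arm moves only by the tool arm_command, never from a script. Its argument "moves" is one flat list of numbers, 5 for each row, row after row: the shift along the tool's x, y, z each as a share of 0.2 m, from -1 to 1, then the turn about the tool's z as a share of 180 degrees, from -1 to 1, then the opening, from -1 (shut) to 1 (fully open). A call has 1 to 20 rows; each row is the pose to reach, as a shift and turn from the pose commanded when the call began, along the tool's axes at that moment, turning the shorter way round; what a row does not reach only later rows make up. A row lasts 1/8 s, in which the tool goes at most 62.5 mm and 10.7 degrees, less where a joint would pass 70% of its speed; a pose out of reach is approached as far as the arm can. A call with a number of a shift or a turn outside -1 to 1 is refused whole. A call with a gripper value outside its range is refused whole. The fingers move at their own pace and stop on an object; the grip force is fixed at half the most. Time passes only in rows, so rows that repeat a pose let the fingers close. It gives the time, the measured TCP pose, the force, the opening and the grip force at its end, in the units of the state.
- get_obs(): the state, without advancing time (a new reading comes with each control period).
- camera(name): name is "scene" or "top" or "wrist"; returns a dict with "color" (420x560x3 uint8, red, green, blue), "fx", "fy", "cx", "cy" (pixels), "R" (3x3) and "t" (3): a world point X has camera coordinates R X + t. Camera axes: x right, y down, z forward; pixel columns grow to the right and rows downward; lengths in m; the calibration is good to about 2 mm. A picture is of the moment at which its call begins. There is no depth.
- hand_in(): hands the job in; it is judged then, once.
The state is a dict: "clock": time; "qpos": joint angles; "qd": joint speeds; "joint_efforts": joint torques, N m; "position": TCP position; "eef_rot": TCP orientation; "force": force on the tool from outside, world axes, zero at the start; "moment": the same for the moment, N m; "finger_gap": finger opening in m; "grasp_force": force on a finger pad.
Only numpy, scipy, OpenCV 4.12 (cv2) and the standard library are available. Lean on these libraries where they do the work, as an engineer would, in place of code of your own. Each camera call takes 0.05 s, during which the arm holds its last target. There are 200 camera calls.

## Task

Two freshly bound books stand on the pressing board: push the taller, thicker one over, away from the robot, so that it falls flat on the board with its top edge towards the wooden fence, then push it along until that edge lies flush and square against the fence. Only push it, never lift it, and leave the small book standing and everything else where it is.

Things in the scene. Friction and masses are not known exactly. Their poses are not given: they have to be found in the camera images.
- board: Fixed plywood pressing board, 360 x 360 mm, 12 mm thick, on the table; origin under its centre, at table height. Its +x points away from the robot (yaw within 0.3 rad). A dark wooden fence 30 mm deep runs along its whole far (+x) edge, 20 mm above the board's top; the fence face towards the robot is the plane x = +150 mm in the board's frame.
- book: Taller, thicker leather book, loose, stiff (does not open), 0.3 to 0.6 kg, standing on its tail on the board's near half, left or right: 34 mm thick along its x (within 0.15 rad of the board's x), 120 mm wide along y (spine at +y), 170 mm high along z. Origin: centre of its tail (bottom) end, 12 mm above the table standing, 29 mm lying. Tips over after about 11 degrees.
- book_head (a point): Centre of the book's head (top end), 170 mm above its origin along its z. Pushed near its top the book goes over its lower far edge and then falls by itself, z towards the fence, its head ending some 20 to 75 mm short of the fence. A skew book jams at the fence rather than squaring itself: push it square on the way (two fingertips apart, or off centre).
- notebook: The small book, standing beside the tall one in the other place: 26 mm thick (x), 80 mm wide (y), 115 mm high (z), origin in the centre of its bottom edge. To stay as it is.
- spool: Thread spool, 40 mm across and 40 mm high, standing on the board between the small book and the fence; origin in the centre of its underside. To stay as it is.
- pot: Open white paste pot, 90 mm across, 95 mm high, on the table left of the board; origin in the centre of its underside. To stay as it is.
- jar: Glass jar with a lid, 64 mm across, 80 mm high, left of the board; origin in the centre of its underside. To stay as it is.
- box: Closed wooden box, 134 x 94 mm, 45 mm high, right of the board; origin in the centre of its underside. To stay as it is.
- weight: Steel press weight, 100 x 50 x 35 mm with a 25 mm knob on top, right of the board; origin in the centre of its underside. To stay as it is.
Not all that is in view belongs to the job. Leave any blue or pink look-alike of the notebook alone.

How it is judged (in metres and radians):
On the way:
1. the tall book lies flat on the board, its top edge towards the fence (angle between the x axis of book and the z axis of board, either way round below 0.06 rad and height (world z) of book_head below 0.036 m and x of book_head in the frame of board above 0 m), for 0.2 s.
At the end, for the whole second after the job is handed in: The tall book lies flat on the board (within 0.06 rad), its top edge against the fence (gap under 5 mm) and square to it (within 0.05 rad), no more than 5 mm over the board's side edges, at rest; the small book still stands (all of step 1 and angle between the z axis of book and the x axis of board, either way round below 0.05 rad and x of book_head in the frame of board between 0.145 and 0.153 m and y of book in the frame of board between -0.125 and 0.125 m and linear speed of book below 0.02 m/s and angle between notebook's own z axis and vertical below 0.1 rad); the robot touches nothing.
It fails at once if the tall book is lifted, or turned onto its spine or fore edge (its tail edge's centre rises more than 40 mm above the board) (height (world z) of book above 0.052 m).
It fails at once if the small book is tipped (angle between notebook's own z axis and vertical above 0.25 rad).
It fails at once if the small book or the thread spool is moved more than 20 mm (distance of any of notebook, spool from where it was at the start of the episode above 0.02 m).
It fails at once if another thing beside the board is moved more than 20 mm (distance of any of pot, jar, box, weight from where it was at the start of the episode above 0.02 m).
It also fails if it takes over 48 s, if anything falls off the work surface, if the arm or the gripper's body presses on something with over 40 N, if the wrist force passes 120 N, or if a joint passes its speed limit or range.

## Working session

There is one attempt and no reset: what is moved stays moved. The work goes in short steps, Python scripts to look and compute and a tool call to move; the robot and the scene stay as the last step left them, time stands still between calls to the robot, and variables do not carry over. Pictures are saved under pics/ and viewed, at most 10 in all, crops included, and the job is handed in when it is done.

Besides the shell and the picture viewer there is one more tool, called after ">>>" as name(argument=value, ...), one argument or row to a line, values as JSON. arm_command: Moves the arm, as the interface text tells. Its arguments: {"type":"object","properties":{"moves":{"type":"array"}},"required":["moves"]}

```bash
mkdir -p pics; cat > h.py <<'E'
import numpy as np, cv2
from workcell import get_obs, camera, hand_in, tip_extent
def snap(name,fn):
    c=camera(name); cv2.imwrite('pics/'+fn+'.png',c['color'][:,:,::-1]); np.savez('pics/'+fn+'.npz',**c); return c
def ray(c,u,v,z):
    R=np.array(c['R']);t=np.array(c['t']); d=R.T@np.array([(u-c['cx'])/c['fx'],(v-c['cy'])/c['fy'],1]); o=-R.T@t
    return o+d*(z-o[2])/d[2]
E
python3 - <<'E'
from h import *
for n in('scene','top'):
    c=snap(n,n+'0'); R=np.array(c['R']); print(n,-R.T@c['t'],R.round(2).tolist(),c['fx'])
o=get_obs(); print(o['clock'],o['position'],np.array(o['eef_rot']).round(3).tolist(),o['finger_gap'],tip_extent)
E
```

```text
scene [ 1.14909862 -0.35511323  0.97571715] [[0.5, 0.87, 0.0], [0.65, -0.38, -0.66], [-0.57, 0.33, -0.75]] 463.8932094392808
top [0.39850588 0.01597063 0.98234446] [[-0.0, -1.0, 0.01], [-0.99, -0.0, -0.15], [0.15, -0.01, -0.99]] 398.73372985817946
0.1 [ 0.19249924 -0.51475619  0.24149167] [[-0.937, -0.35, -0.001], [-0.35, 0.937, 0.002], [0.0, 0.002, -1.0]] 0.08531500997637209 0.011
```

View pics/top0.png

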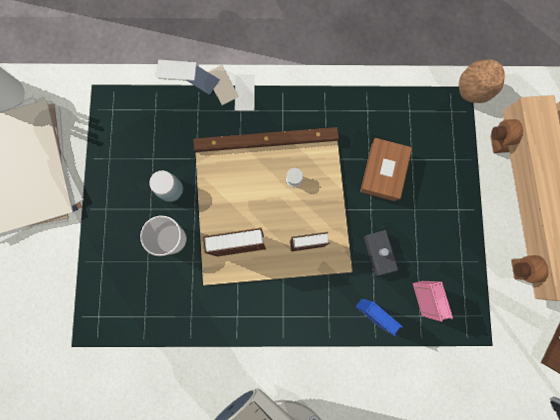

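View pics/scene0.png

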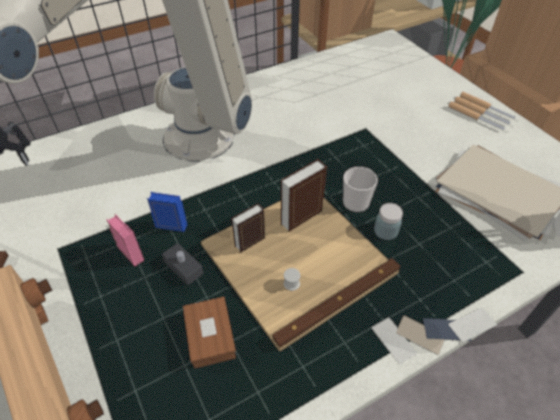

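Top view: tall book at (234,241), to the left; small book at (310,241); spool at (295,177); fence along rows 128–150; pot at (162,236); jar at (165,185). I'll measure from masks next.

```bash
python3 - <<'E'
from h import *
c=dict(np.load('pics/top0.npz')); im=c['color']; hsv=cv2.cvtColor(im,cv2.COLOR_RGB2HSV)
ix=lambda a:a.astype(int)
H,S,V=[ix(hsv[:,:,i]) for i in range(3)]
# white tops
m=((S<45)&(V>150)).astype(np.uint8); m[:225]=0; m[258:]=0; m[:,:198]=0; m[:,345:]=0
cs,_=cv2.findContours(m,cv2.RETR_EXTERNAL,cv2.CHAIN_APPROX_NONE)
for k in cs:
    if cv2.contourArea(k)<60: continue
    r=cv2.minAreaRect(k); b=cv2.boxPoints(r); z=.182 if r[0][0]<280 else .127
    print(r, ray(c,*r[0],z).round(4)); print([ray(c,*p,z)[:2].round(3).tolist() for p in b])
# board wood mask
w=((H>8)&(H<28)&(S>50)&(V>110)).astype(np.uint8); w[:120]=0; w[295:]=0; w[:,:180]=0; w[:,356:]=0
def edge(pts,z):
    P=np.array([ray(c,*p,z)[:2] for p in pts],dtype=np.float32); f=cv2.fitLine(P,cv2.DIST_HUBER,0,.01,.01).ravel(); return f.round(4)
near=[(u,np.where(w[:,u])[0].max()+.5) for u in range(215,345,3)]
left=[(np.where(w[v])[0].min()-.5,v) for v in range(160,280,3)]
right=[(np.where(w[v])[0].max()+.5,v) for v in range(155,265,3)]
print('near',edge(near,.012),'left',edge(left,.012),'right',edge(right,.012))
face=[(u,np.where(w[:,u]&(np.arange(420)>140))[0].min()-.5) for u in range(205,335,3)]
print(face[::6],'face@.032',edge(face,.032), '@.012',edge(face,.012))
cr=cv2.resize(im[120:295,180:360],None,fx=3.3,fy=3.3,interpolation=cv2.INTER_CUBIC); cv2.imwrite('pics/crop.png',cr[:,:,::-1])
E
```

```text
((310.20001220703125, 239.8999786376953), (9.192388534545898, 33.799705505371094), 81.8698959350586) [ 0.4703 -0.0582  0.127 ]
[[0.475, -0.021], [0.485, -0.093], [0.466, -0.096], [0.455, -0.024]]
((233.33152770996094, 239.98793029785156), (13.922122955322266, 56.714332580566406), 81.57302856445312) [0.4654 0.1009 0.182 ]
[[0.471, 0.159], [0.488, 0.047], [0.46, 0.043], [0.443, 0.154]]
near [ 0.09   -0.9959  0.3893 -0.0081] left [0.9963 0.086  0.5668 0.2075] right [ 0.9965  0.0838  0.532  -0.1569]
[(205, np.float64(151.5)), (223, np.float64(149.5)), (241, np.float64(148.5)), (259, np.float64(146.5)), (277, np.float64(145.5)), (295, np.float64(143.5)), (313, np.float64(142.5)), (331, np.float64(140.5))] face@.032 [ 0.0874 -0.9962  0.7116  0.0263] @.012 [ 0.0874 -0.9962  0.7182  0.0266]
```

View pics/crop.png

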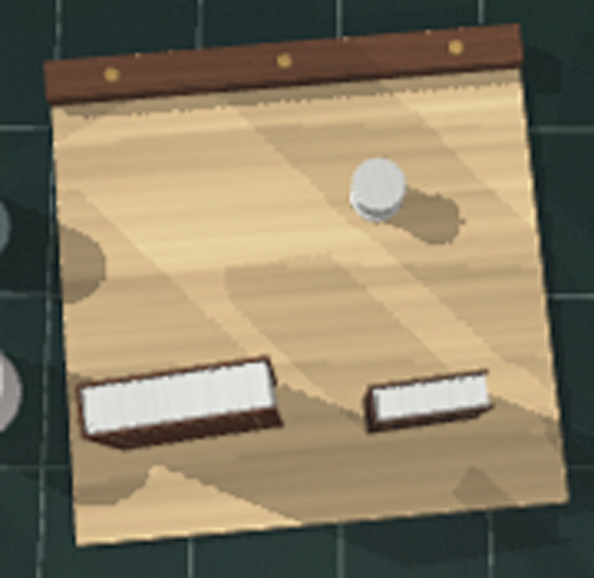

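The tall book's head is at world (0.465, 0.101) with yaw about 8.5°. The board yaw is 5.0°, its centre is at u = 0.567, n = -0.0225, and the fence face is at u = 0.717. I'll move behind the book.

>>> arm_command(
  moves=[-0.7, 0.82, 0, 0, 1, -0.7, 0.82, 0, 0, 1, -0.7, 0.82, 0, 0, 1, -0.7, 0.82, 0, 0, 1, -0.7, 0.82, 0, 0, 1],
)

```text
clock: 0.72
position: [0.2667, -0.311, 0.2424]
eef_rot: [[-0.936, -0.353, 0.001], [-0.353, 0.936, 0.0], [-0.001, -0.0, -1.0]]
force: [-0.5, 0.2, -0.5]
finger_gap: 0.0853
grasp_force: 0.0
```

>>> arm_command(
  moves=[-0.7, 0.82, 0, 0, 1, -0.7, 0.82, 0, 0, 1, -0.7, 0.82, 0, 0, 1, -0.7, 0.82, 0, 0, 1, -0.7, 0.82, 0, 0, 1],
)

```text
clock: 1.35
position: [0.3405, -0.1089, 0.2421]
eef_rot: [[-0.936, -0.353, -0.001], [-0.353, 0.936, 0.0], [0.001, 0.0, -1.0]]
force: [-0.7, 0.4, -0.3]
finger_gap: 0.0855
grasp_force: 0.0
```

>>> arm_command(
  moves=[-0.65, 0.82, 0, 0.0667, 1, -0.65, 0.82, 0, 0.0667, 1, -0.65, 0.82, 0, 0.0667, 1, -0.65, 0.82, 0, 0.0667, 1, -0.65, 0.82, 0, 0.0667, 1, -0.65, 0.82, 0, 0.0667, 1],
)

```text
clock: 2.1
position: [0.4044, 0.0882, 0.242]
eef_rot: [[-0.989, -0.147, -0.001], [-0.147, 0.989, -0.001], [0.001, -0.001, -1.0]]
force: [0.6, -0.2, 1.0]
finger_gap: 0.0857
grasp_force: 0.0
```

>>> arm_command(
  moves=[0, 0.02, 0.2, 0, 1, 0, 0.02, 0.41, 0, 1, 0, 0.02, 0.41, 0, 1, -0.1, 0.02, 0.41, 0, 1, -0.1, 0.02, 0.41, 0, 1],
)

```text
clock: 2.72
position: [0.4253, 0.0959, 0.1623]
eef_rot: [[-0.989, -0.146, 0.003], [-0.146, 0.989, 0.001], [-0.003, 0.0, -1.0]]
force: [-0.3, -0.1, -0.9]
finger_gap: 0.0853
grasp_force: 0.0
```

>>> arm_command(
  moves=[-0.05, 0, 0, 0, 1, -0.09, 0, 0, 0, 1, -0.13, 0, 0, 0, 1, -0.17, 0, 0, 0, 1, -0.2, 0, 0, 0, 1, -0.22, 0, 0, 0, 1, -0.22, 0, 0, 0, 1, -0.22, 0, 0, 0, 1],
)

```text
clock: 3.72
position: [0.4669, 0.1026, 0.1603]
eef_rot: [[-0.989, -0.148, -0.0], [-0.148, 0.989, -0.0], [0.0, -0.0, -1.0]]
force: [0.6, -0.0, -0.6]
finger_gap: 0.0857
grasp_force: 0.0
```

```bash
python3 - <<'E'
from h import *
snap('scene','scene1')
E
```

```text
(no output)
```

View pics/scene1.png

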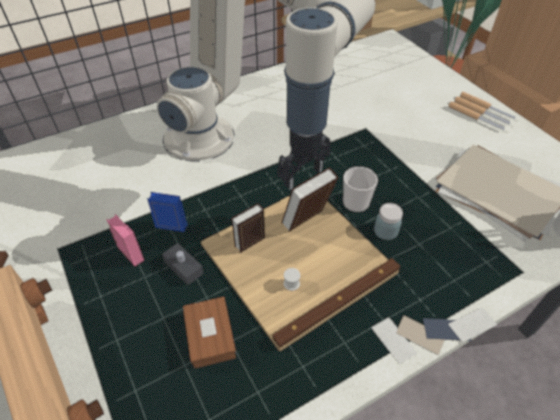

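The book (310,200) is leaning away from the fingers but hasn't gone over yet, so I'll push on.

>>> arm_command(
  moves=[-0.04, 0, 0, 0, 1, -0.08, 0, 0, 0, 1, -0.12, 0, 0, 0, 1, -0.14, 0, 0, 0, 1, -0.14, 0, 0, 0, 1, -0.14, 0, 0, 0, 1, -0.14, 0, 0, 0, 1, -0.14, 0, 0, 0, 1],
)

```text
clock: 4.78
position: [0.4947, 0.1068, 0.1604]
eef_rot: [[-0.989, -0.148, 0.0], [-0.148, 0.989, 0.0], [-0.0, 0.0, -1.0]]
force: [0.4, 0.3, -0.0]
finger_gap: 0.0852
grasp_force: 0.0
```

```bash
python3 - <<'E'
from h import *
snap('scene','scene2')
E
```

```text
(no output)
```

View pics/scene2.png

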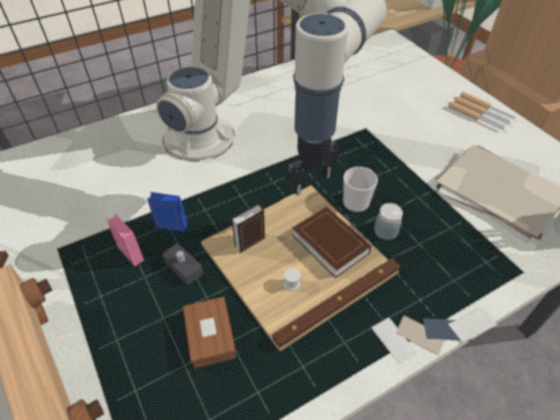

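The book lies flat: cover corners near (327,209), (370,246), (334,264), (292,232). The small book is still standing. I'll back off and measure.

>>> arm_command(
  moves=[0.35, 0, 0, 0.0194, 1, 0.35, 0, 0, 0.0194, 1, 0.35, 0, 0, 0.0194, 1, 0.35, 0, 0, 0.0194, 1],
)

```text
clock: 5.32
position: [0.4266, 0.0969, 0.1607]
eef_rot: [[-0.996, -0.087, 0.001], [-0.087, 0.996, 0.0], [-0.001, 0.0, -1.0]]
force: [1.0, -0.0, -0.0]
finger_gap: 0.0854
grasp_force: 0.0
```

```bash
cat > m.py <<'E'
from h import *
import sys
c=snap('scene',sys.argv[1]); im=c['color']; hsv=cv2.cvtColor(im,cv2.COLOR_RGB2HSV).astype(int)
m=((hsv[:,:,2]<110)&((hsv[:,:,0]<15)|(hsv[:,:,0]>165))&(hsv[:,:,1]>60)).astype(np.uint8)
m[:,:285]=0; m[:200]=0; m=cv2.morphologyEx(m,cv2.MORPH_CLOSE,np.ones((3,3)))
cs,_=cv2.findContours(m,cv2.RETR_EXTERNAL,cv2.CHAIN_APPROX_NONE)
u=np.array([.9962,.0868]); n=np.array([-.0868,.9962])
for k in sorted(cs,key=cv2.contourArea)[-2:]:
    P=np.array([ray(c,p[0][0],p[0][1],.046)[:2] for p in k]); B=np.c_[P@u-.567,P@n+.0225].astype(np.float32)*1000
    r=cv2.minAreaRect(B); print(cv2.contourArea(k),r,cv2.boxPoints(r).round(1).tolist())
o=get_obs(); p=np.array(o['position']); print(o['clock'],p,'board',p[:2]@u-.567,p[:2]@n+.0225)
E
python3 m.py scene3
```

```text
1672.0 ((177.6279296875, 0.1240692138671875), (34.51737976074219, 342.7396240234375), 0.45122775435447693) [[159.0, 171.39999389648438], [161.6999969482422, -171.39999389648438], [196.1999969482422, -171.10000610351562], [193.5, 171.60000610351562]]
2301.0 ((26.538593292236328, 91.82086944580078), (174.38941955566406, 117.9385986328125), 3.437453031539917) [[-64.0, 145.5], [-57.0, 27.700000762939453], [117.0999984741211, 38.20000076293945], [110.0, 155.89999389648438]]
5.375 [0.42653149 0.09682663 0.16050521] board -0.1336847812220871 0.08193575117093366
```

>>> arm_command(
  moves=[0, 0.03, 0.3, 0, 1, 0, 0.03, 0.55, 0, 1, 0, 0.03, 0.62, 0, 1, 0, 0.03, 0.66, 0, 1, 0, 0.03, 0.66, 0, 1, 0, 0.03, 0.66, 0, 1],
)

```text
clock: 6.12
position: [0.4259, 0.1029, 0.0291]
eef_rot: [[-0.996, -0.087, 0.002], [-0.087, 0.996, 0.001], [-0.002, 0.001, -1.0]]
force: [0.1, 0.4, 0.5]
finger_gap: 0.0855
grasp_force: 0.0
```

>>> arm_command(
  moves=[-0.1, 0, 0, 0, 1, -0.2, 0, 0, 0, 1, -0.25, 0, 0, 0, 1, -0.28, 0, 0, 0, 1, -0.31, 0, 0, 0, 1, -0.34, 0, 0, 0, 1, -0.37, 0, 0, 0, 1, -0.4, 0, 0, 0, 1, -0.4, 0, 0, 0, 1],
)

```text
clock: 7.25
position: [0.5055, 0.1094, 0.0282]
eef_rot: [[-0.996, -0.087, 0.001], [-0.087, 0.996, -0.0], [-0.001, -0.0, -1.0]]
force: [0.1, 0.3, -0.7]
finger_gap: 0.0853
grasp_force: 0.1
```

```bash
python3 m.py scene4
```

```text
1685.0 ((176.92893981933594, 0.1425323486328125), (342.4508056640625, 35.163108825683594), 89.828857421875) [[158.8000030517578, -171.0], [194.0, -171.10000610351562], [195.0, 171.3000030517578], [159.89999389648438, 171.39999389648438]]
2379.5 ((43.9873046875, 86.10066223144531), (117.00760650634766, 177.91976928710938), 89.89977264404297) [[-45.099998474121094, 27.799999237060547], [132.8000030517578, 27.399999618530273], [133.0, 144.39999389648438], [-44.900001525878906, 144.8000030517578]]
7.3 [0.50550022 0.10948645 0.02832534] board -0.05391726021324639 0.08769298408188689
```

Now square (0.1°), with about 18–24 mm to go.

>>> arm_command(
  moves=[-0.03, 0, 0, 0, 1, -0.05, 0, 0, 0, 1, -0.07, 0, 0, 0, 1, -0.08, 0, 0, 0, 1, -0.08, 0, 0, 0, 1],
)

```text
clock: 7.92
position: [0.521, 0.1108, 0.0283]
eef_rot: [[-0.996, -0.087, 0.0], [-0.087, 0.996, -0.0], [-0.0, -0.0, -1.0]]
force: [-3.0, -1.8, 1.6]
finger_gap: 0.0852
grasp_force: 1.3
```

>>> arm_command(
  moves=[-0.01, 0, 0, 0, 1, -0.02, 0, 0, 0, 1, -0.02, 0, 0, 0, 1],
)

```text
clock: 8.3
position: [0.5249, 0.1112, 0.0283]
eef_rot: [[-0.996, -0.087, 0.0], [-0.087, 0.996, 0.0], [-0.0, 0.0, -1.0]]
force: [-2.5, -0.9, 1.9]
finger_gap: 0.0853
grasp_force: 1.4
```

```bash
python3 m.py scene5
```

```text
1.5 ((307.2234802246094, 508.23883056640625), (5.113601207733154, 3.2469208240509033), 55.14384078979492) [[304.3999938964844, 507.1000061035156], [307.1000061035156, 505.20001220703125], [310.0, 509.3999938964844], [307.3999938964844, 511.29998779296875]]
4157.0 ((83.90042114257812, 0.6446990966796875), (342.4628601074219, 222.03244018554688), 89.71479797363281) [[-28.0, -170.0], [194.10000610351562, -171.10000610351562], [195.8000030517578, 171.3000030517578], [-26.299999237060547, 172.39999389648438]]
8.35 [0.52496898 0.11125493 0.0283011 ] board -0.03436896997605443 0.08776485640363091
```

>>> arm_command(
  moves=[-0.01, 0, 0, 0, 1, -0.01, 0, 0, 0, 1, -0.01, 0, 0, 0, 1],
)

```text
clock: 8.72
position: [0.5268, 0.1114, 0.0283]
eef_rot: [[-0.996, -0.087, 0.0], [-0.087, 0.996, 0.0], [-0.0, 0.0, -1.0]]
force: [-3.5, -0.8, 1.1]
finger_gap: 0.0854
grasp_force: 1.3
```

>>> arm_command(
  moves=[-0.01, 0, 0, 0, 1, -0.01, 0, 0, 0, 1, -0.01, 0, 0, 0, 1],
)

```text
clock: 9.1
position: [0.5288, 0.1115, 0.0283]
eef_rot: [[-0.996, -0.087, 0.0], [-0.087, 0.996, 0.0], [-0.0, 0.0, -1.0]]
force: [-1.6, -0.5, 0.2]
finger_gap: 0.0856
grasp_force: 1.3
```

>>> arm_command(
  moves=[-0.01, 0, 0, 0, 1, -0.01, 0, 0, 0, 1, -0.01, 0, 0, 0, 1],
)

```text
clock: 9.48
position: [0.5308, 0.1117, 0.0283]
eef_rot: [[-0.996, -0.087, 0.0], [-0.087, 0.996, 0.0], [-0.0, 0.0, -1.0]]
force: [-3.3, 0.0, 1.1]
finger_gap: 0.0852
grasp_force: 1.3
```

>>> arm_command(
  moves=[-0.01, 0, 0, 0, 1, -0.01, 0, 0, 0, 1, -0.01, 0, 0, 0, 1],
)

```text
clock: 9.85
position: [0.5311, 0.1117, 0.0281]
eef_rot: [[-0.996, -0.087, -0.003], [-0.087, 0.996, -0.0], [0.003, -0.0, -1.0]]
force: [-8.5, -0.3, 5.5]
finger_gap: 0.0851
grasp_force: 4.2
```

The force has risen and the motion stalled, so the book is against the fence. I'll back off, raise and check.

>>> arm_command(
  moves=[0.1, 0, 0, 0, 1, 0.35, 0, 0, 0, 1, 0.35, 0, 0, 0, 1, 0.35, 0, -0.5, 0, 1, 0.35, 0, -0.9, 0, 1, 0.6, 0, -0.9, 0, 1, 0.6, 0, -0.9, 0, 1, 0.6, 0, -0.9, 0, 1],
)

```text
clock: 10.85
position: [0.4138, 0.102, 0.209]
eef_rot: [[-0.996, -0.088, 0.003], [-0.088, 0.996, 0.002], [-0.003, 0.002, -1.0]]
force: [0.6, -0.1, -0.8]
finger_gap: 0.0857
grasp_force: 0.0
```

```bash
python3 - <<'E'
from h import *
c=snap('top','top6'); s=snap('scene','scene6')
a=cv2.resize(c['color'][115:295,180:360],(400,400),interpolation=cv2.INTER_CUBIC)
b=cv2.resize(s['color'][170:350,195:405],(400,343),interpolation=cv2.INTER_CUBIC); b=cv2.copyMakeBorder(b,0,57,0,0,0)
cv2.imwrite('pics/chk.png',np.hstack([a,b])[:,:,::-1])
E
```

```text
(no output)
```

View pics/chk.png

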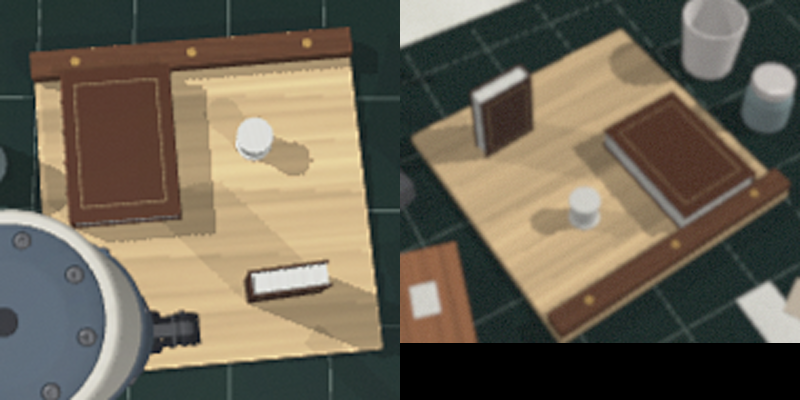

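The book lies flat with its head square against the fence (left crop, head at row about 70). The small book and spool haven't moved, and the arm is clear. Handing in.

```bash
python3 -c "from workcell import hand_in; print(hand_in())"
```

```text
the job is handed in; nothing more can be done
None
```

I pushed the tall book over and slid it along until its head edge lay flush and square against the fence; the last pictures show the small book still standing and the spool in place, and the job is handed in, though the hand-in returned no verdict.

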